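# Blank off a dust-duct branch and lock its collar

## Task

Blank off the open branch of the dust duct: take the small blanking cap off its hook, seat it fully home and flat in the mouth of the branch with its ears in the slots, then turn the lock collar all the way round to its locked mark so that the cap is held. The collar has been left part-turned, so bring it back to its open mark first or the ears will not pass. Leave the larger cap and the sleeve hanging, and everything else on the bench where it is.

Things in the scene. Friction and masses are not known exactly. Their poses are not given: they have to be found in the camera images.
- branch: Small open branch of the steel dust duct, fixed, leaning 35 deg from vertical. Origin: centre of its rim, about 185 mm above the bench, the face on which the cap's disc lands. z: along the branch, out of the mouth (up and towards the duct's near end); y: level, across the duct; x: up and along the duct. Bore 36 mm, pipe 44 mm, rim 56 mm. A larger, closed branch stands 180 mm farther along.
- slot (a point): One of two slots in the branch's rim that take the cap's ears, here the one at branch +y (24 mm off the axis); the other is across from it at -y. Each is 16 mm wide between cheeks 5 mm high, so a seated cap cannot turn.
- open_mark (a point): Open mark, a pair of thin raised ribs on the outside of the branch below the collar, 34 mm from the axis, at 0.975 rad from branch x towards +y, z -26 to -38 mm in the branch frame. Fixed. Axes as the branch.
- locked_mark (a point): Locked mark, one broad raised block 14 mm wide on the outside of the branch below the collar, 34 mm from the axis, at 0.975 rad from branch x towards -y, z -26 to -38 mm. Fixed. Axes as the branch.
- collar (a joint): Lock collar, captive on the branch, turning about its z axis. 0 = open (lug at open mark, against a stop); grows as it turns clockwise seen looking into the mouth (negative about branch z); 1.95 rad = locked (lug at locked mark, against a stop). Stiff: about 0.5 N m, so grip firmly; it stays where left. Starts part-turned. Ears pass only below about 0.15; from 0.7 the lip holds them.
- collar_grip (a point): On the branch axis at mid-height of the collar (2 mm below the rim); axes turn with the collar and equal the branch's at 0. The collar is a black ribbed ring 63 mm across, z -14 to +10 mm in the branch frame. Grip it across its diameter, at right angles to the lug, tool along the branch axis; a seated cap's arch (top 42 mm above the rim) then stands between the fingers.
- lip_gap (a point): Middle of one of the two gaps in the collar's inner lip, at collar +y; the other is across from it. Each gap is about 20 mm wide; the lip has a 46 mm inner diameter and spans z 7 to 10 mm in the branch frame, above the ears. With the collar at 0 the gaps stand over the slots.
- lug (a point): Outer end of the collar's one thumb lug, 47 mm from the branch axis, at z -10 mm in the branch frame; moves with the collar. The lug is 12 mm wide, sticks out 16 mm beyond the ring and spans z -21 to +1 mm.
- cap: Small grey blanking cap, about 80 g, hanging on one of three hooks. Origin: centre of its disc's underside; z: its axis, up when hanging, handle on top. Disc 41 mm across, 5 mm thick; ears 12 mm wide at +y and -y, 52 mm over both; under it a plug 32 mm in diameter, 16 mm long, end bevelled. Seated: origin on the branch's origin, z along its z, y along its y (either way round).
- cap_handle (a point): On the cap's axis, 29 mm above its origin, at the arch handle; axes as the cap. The arch lies in the y-z plane: two straight legs, 40 mm over their outsides (grip along y), 12 mm thick along x, from 5 to 37 mm above the origin; top at 42 mm. Opening 26 mm wide, its peaked underside 34 mm above the origin.
- rack: Hook rack, fixed: a wooden batten 320 mm long, 44 mm high, on two posts and a foot, 220 mm high in all. Origin: on the bench under the middle of the batten's front face; x points into the batten, y along it. Three steel hooks stick out of its front (-x) at y -110, 0, +110 mm, rod centres 200 mm above the bench; each carries one thing, hung 52 mm in front of the batten.
- hook_mid (a point): On the middle hook's rod, 52 mm in front of the batten; axes as the rack. Rods are 8 mm thick, 78 mm long; the tip turns up 8 mm above the rod's top. To take the small cap off, lift it 10 to 18 mm (at 20 mm its disc meets the rod), then draw it out along -x of the rack by 60 mm or more.
- big_cap: The larger grey cap of the same shape (disc 62 mm across, 74 mm over the ears), hanging on another hook; leave it. Origin: centre of its disc's underside.
- sleeve: Short black hose sleeve, a ring 64 mm across, bore 54 mm, 30 mm wide, hanging on the third hook; leave it. Origin: its centre.
- offcut: Softwood offcut 110 x 44 x 27 mm lying on the bench; leave it. Origin: centre of its underside.
- tape: Black tape measure 62 x 34 x 62 mm standing on the bench; leave it. Origin: centre of its underside.
- square: Try square, dark wooden stock 110 mm and steel blade 170 mm, lying on the bench; leave it. Origin: middle of the stock's underside.
Things that resemble listed ones, but are neither listed nor needed, are in the scene too. Leave any pink or purple look-alike of the cap alone.

How it is judged:
By the outcome, as a careful person would: the job done as asked, in the order asked, and still so for the second after the job is handed in, with the robot touching nothing.
It also fails if it takes over 67 s, if anything falls off the work surface, if the arm or the gripper's body presses on something with over 40 N, if the wrist force passes 120 N, or if a joint passes its speed limit or range.

## Robot

A 6-joint arm with a two-finger parallel gripper is mounted at the origin on the work surface. World frame = base frame: x ahead of the robot, y to its left, z up, the work surface at z = 0. Lengths are in m, angles in rad, forces in N, time in s.
With the tool pointing down it reaches from about 0.25 to 0.775 m from the base axis. Payload 4 kg.
Tool frame: the origin (TCP) lies between the finger pads; the fingertips stand 11 mm ahead of it and the grasp point (between the pads) lies 8 mm behind it (robot.tip_extent is the z of the fingertips in the tool frame, in m); z points along the fingers, y is the line along which they close (so a half turn about z gives the same grasp; the last joint's range is limited). The gripper opens to 94 mm and grips with 3 to 60 N. Pads are 16 mm wide; open, the fingers measure 119 mm over their backs; the gripper's body (75 mm by 177 mm) begins 78 mm behind the grasp point.
Start: joints at [1.209, 0.087, 1.371, -0, 1.684, -0.103], TCP at [0.141, 0.532, 0.217] pointing down, gripper open.
Joint ranges: [-3.1, 3.1], [-0.76, 2.03], [0.27, 2.55], [-1.08, 4.22], [0.17, 2.65], [-2.57, 2.57]. Speed limits (rad/s): [2.79, 2.79, 3.14, 3.14, 3.14, 3.14].

## Interface

Orientations are given as [roll, pitch, yaw] about the fixed x, y, z axes, in that order (R = Rz(yaw) Ry(pitch) Rx(roll)).
In Python, from bench import robot, imaging gives the robot as it stands.
- The arm moves only by the shell command python3 -m pendant 'ROWS'. ROWS is JSON, a list of rows, each a list of 7 numbers: the shift along the world's x, y, z in cm, then the turn, a rotation vector about the world's x, y, z in degrees, then the opening, from 0 (shut) to 1 (fully open). In form: [[dx, dy, dz, ax, ay, az, jaw], ...]. A call has 1 to 8 rows; each row shifts and turns the commanded pose from where the row before left it; what a row does not reach is not made up. A row lasts 1/10 s, in which the tool goes at most 50 mm and 8.59 degrees, less where a joint would pass 70% of its speed; a pose out of reach is approached as far as the arm can. A call is refused whole if a number of a shift passes 5 or a number of a turn 8.59, either way. A call with a gripper value outside its range is refused whole. The fingers move at their own pace and stop on an object; the grip force is fixed at half the most. Time passes only in rows, so rows that do not move let the fingers close. It gives the time, the measured TCP pose, the force, the opening and the grip force at its end, in the units of the state.
- robot.get_obs(): the state, without advancing time (a new reading comes with each control period).
- imaging.snapshot(name): name is "side" or "top" or "wrist"; returns the picture (420x560x3 uint8, red, green, blue); there is no depth.
- imaging.camera_params(name): a dict with "camera_matrix" (3x3 intrinsics, pixels), "R" (3x3) and "t" (3): a world point X has camera coordinates R X + t. Camera axes: x right, y down, z forward; pixel columns grow to the right and rows downward; lengths in m; the calibration is good to about 2 mm. A picture is of the moment at which its call begins: read the wrist's pose just before it. camera_params takes no time and is no camera call; for the wrist camera it gives the pose at the moment of the call.
- robot.close_job(): hands the job in; it is judged then, once.
The state is a dict: "time": time; "joint_positions": joint angles; "qvel": joint speeds; "joint_torque": joint torques, N m; "tool_pos": TCP position; "ee_rot": TCP orientation; "wrist_force": force on the tool from outside, world axes, zero at the start; "wrist_torque": the same for the moment, N m; "width": finger opening in m; "finger_force": force on a finger pad.
Only numpy, scipy, OpenCV 4.12 (cv2) and the standard library are available. Lean on these libraries where they do the work, as an engineer would, in place of code of your own. Each camera call takes 0.05 s, during which the arm holds its last target. There are 200 camera calls.

## Working session

There is one attempt and no reset: what is moved stays moved. The work goes in short steps, Python scripts to look and compute and a shell command to move; the robot and the scene stay as the last step left them, time stands still between calls to the robot, and variables do not carry over. Pictures are saved under pics/ and viewed, at most 10 in all, crops included, and the job is handed in when it is done.

```bash
mkdir -p pics; ls
python3 - <<'E'
from bench import robot, imaging
import cv2,numpy as np
a={n:imaging.snapshot(n) for n in("side","top","wrist")}
for n in a: cv2.imwrite(f"pics/{n}0.png",a[n][:,:,::-1])
for n in("side","top","wrist"):
    p=imaging.camera_params(n);print(n,np.round(p["camera_matrix"],1).tolist(),np.round(p["R"],3).tolist(),np.round(p["t"],3).tolist())
o=robot.get_obs();print(o)
E
```

```text
pics
side [[497.8, 0.0, 277.1], [0.0, 497.8, 205.6], [0.0, 0.0, 1.0]] [[0.976, -0.216, -0.016], [-0.14, -0.576, -0.805], [0.165, 0.788, -0.593]] [-0.475, 0.135, 1.228]
top [[537.1, 0.0, 280.4], [0.0, 537.1, 209.0], [0.0, 0.0, 1.0]] [[-0.013, -1.0, -0.006], [-0.993, 0.013, -0.118], [0.118, 0.005, -0.993]] [-0.06, 0.518, 1.652]
wrist [[367.0, 0.0, 278.6], [0.0, 367.0, 209.7], [0.0, 0.0, 1.0]] [[0.255, 0.967, -0.0], [0.927, -0.245, 0.285], [0.275, -0.073, -0.959]] [-0.551, -0.03, 0.392]
{'time': 0.15, 'joint_positions': array([ 1.20891740e+00,  8.78022505e-02,  1.37187817e+00,  4.11472582e-05,
        1.68357132e+00, -1.03075473e-01]), 'qvel': array([-1.49635585e-03, -6.61728246e-04, -3.57991323e-03,  9.67481297e-05,
       -2.54095904e-03, -1.40048367e-03]), 'joint_torque': array([ 1.63088240e-03, -3.40643728e+01, -3.02795148e+01,  7.18655437e-02,
        3.04419582e-02, -9.93775916e-05]), 'tool_pos': array([0.14059974, 0.53132878, 0.2155784 ]), 'ee_rot': array([-3.13994658e+00, -2.11384720e-04,  2.88279362e+00]), 'wrist_force': array([ 0.42522948,  0.62756071, -0.16846878]), 'wrist_torque': array([ 0.01085719, -0.05176561, -0.03990578]), 'finger_force': 0.0, 'width': 0.09412162313672191}
```

View pics/side0.png

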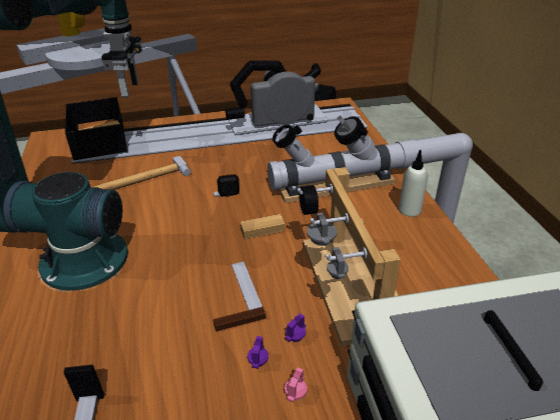

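View pics/top0.png

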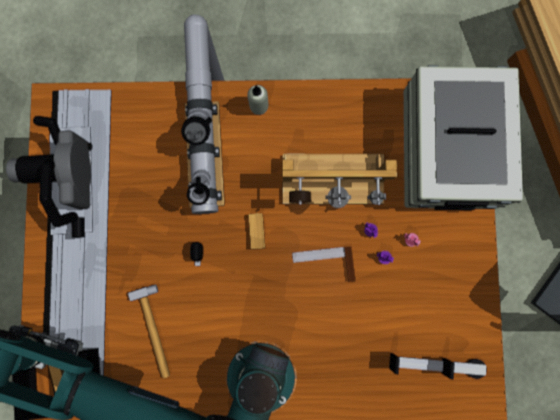

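Run:
```python
import cv2,numpy as np
s=cv2.imread("pics/side0.png");t=cv2.imread("pics/top0.png")
f=lambda im,x,y,w,h,W,H:cv2.resize(im[y:y+h,x:x+w],(W,H),interpolation=cv2.INTER_CUBIC)
A=np.hstack([f(s,255,110,80,60,400,300),f(s,295,180,80,60,400,300)])
B=np.hstack([f(t,170,165,80,60,400,300),f(t,280,145,120,90,400,300)])
m=np.vstack([A,B]);m=cv2.convertScaleAbs(m,alpha=1.5);m=m
cv2.imwrite("pics/m1.png",m)
s2=f(s,290,170,100,130,460,598);cv2.imwrite("pics/m2.png",cv2.convertScaleAbs(s2,alpha=1.4))
```

```text
(no output)
```

View pics/m1.png

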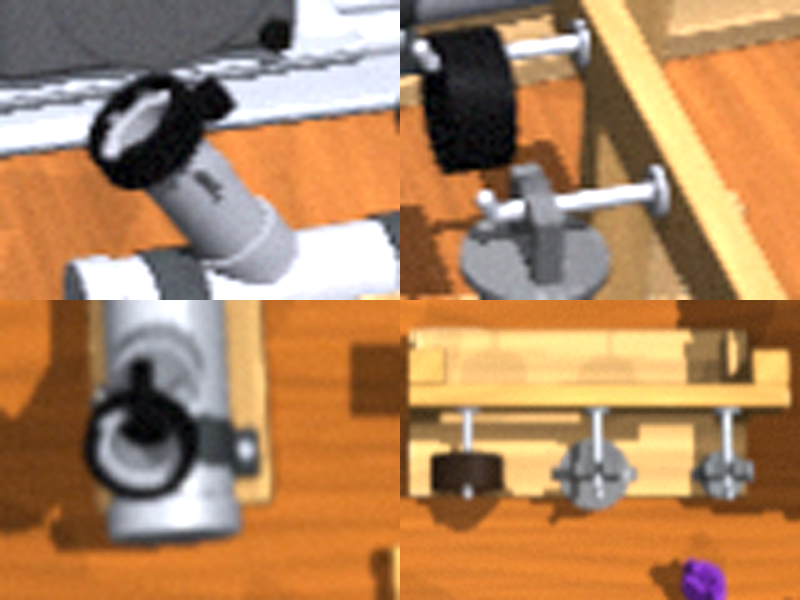

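View pics/m2.png

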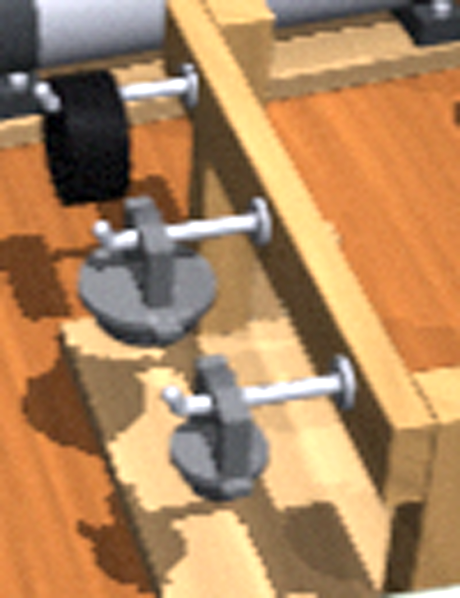

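The picture shows three things hanging: the sleeve (top 300,196), the big cap on the middle hook (339,196) and a clearly smaller grey cap (top 378,197; side 337,255). The pink and purple ones lie on the bench. The small grey cap on the right hook is the one that fits. The collar ring is at top (198,194) / side (284,136), with its lug about along the duct.

```bash
cat > h.py <<'E'
from bench import robot, imaging
import cv2,numpy as np
from scipy.spatial.transform import Rotation as Ro
def ray(p,uv):
    K=np.array(p["camera_matrix"]);R=np.array(p["R"]);t=np.array(p["t"])
    d=R.T@np.linalg.solve(K,[uv[0],uv[1],1.]);return -R.T@t,d/np.linalg.norm(d)
def tri(obs):
    A=np.zeros((3,3));b=np.zeros(3);rs=[ray(p,uv) for p,uv in obs]
    for c,d in rs: M=np.eye(3)-np.outer(d,d);A+=M;b+=M@c
    X=np.linalg.solve(A,b);return X,[round(float(np.linalg.norm((np.eye(3)-np.outer(d,d))@(X-c))),4) for c,d in rs]
def onz(p,uv,z):
    c,d=ray(p,uv);return c+d*(z-c[2])/d[2]
def proj(p,X):
    q=np.array(p["camera_matrix"])@(np.array(p["R"])@np.asarray(X)+np.array(p["t"]));return q[:2]/q[2]
E
python3 - <<'E'
from h import *
S=imaging.camera_params("side");T=imaging.camera_params("top")
for n,s,t in [("collar",(284,136),(198,194)),("archtop",(336.7,248.7),(377.5,197.5)),("tipR",(327.4,255.9),(378.1,202)),("tipM",(312.4,220),(339.1,202.6)),("tipL",(299.3,190.2),(300.1,202)),("lug",(300,129),(198.3,180))]:
    print(n,tri([(S,s),(T,t)]))
w=imaging.camera_params("wrist");o=robot.get_obs()
R=Ro.from_euler("xyz",o["ee_rot"]).as_matrix()
print("cam in tool",R.T@(-w["R"].T@w["t"]-o["tool_pos"]),"\n",(w["R"]@R).round(3));print(R.round(3))
E
```

```text
collar (array([0.54520327, 0.16708166, 0.18523986]), [0.0004, 0.0004])
archtop (array([ 0.52543486, -0.33885735,  0.21903768]), [0.0024, 0.0024])
tipR (array([ 0.51090904, -0.34141389,  0.20721697]), [0.0011, 0.0011])
tipM (array([ 0.51169979, -0.23230339,  0.20813268]), [0.0, 0.0])
tipL (array([ 0.51382909, -0.12292525,  0.2078119 ]), [0.0011, 0.0011])
lug (array([0.58551195, 0.16322486, 0.20253425]), [0.0032, 0.0032])
cam in tool [ 0.08276821  0.00065627 -0.16894023] 
 [[ 0.001  1.    -0.002]
 [-0.959  0.    -0.285]
 [-0.285  0.002  0.959]]
[[-0.967  0.256 -0.001]
 [ 0.256  0.967 -0.002]
 [ 0.    -0.002 -1.   ]]
```

```bash
python3 -m pendant '[[2.4,-3,1,0,0,7.4,1],[2.4,-3,1,0,0,7.4,1],[2.4,-3,1,0,0,0,1],[2.4,-3,1,0,-7,0,1],[2.4,-3,1,0,-7,0,1],[2.4,-3,1,0,-7,0,1],[2.4,-3,1,0,-7,0,1],[2.4,-3,1,0,-7,0,1]]'
python3 -m pendant '[[2.4,-3,0,0,0,0,1],[2.4,-3,0,0,0,0,1],[2.4,-3,0,0,0,0,1],[2.4,-3,0,0,0,0,1],[2,-0.5,0,0,0,0,1],[0,0,0,0,0,0,1],[0,0,0,0,0,0,1],[0,0,0,0,0,0,1]]'
python3 - <<'E'
from h import *
p=imaging.camera_params("wrist");im=imaging.snapshot("wrist")
cv2.imwrite("pics/w1.png",im[:,:,::-1]);np.savez("w1.npz",**p);print(robot.get_obs())
E
```

```text
time: 0.95
tool_pos: [0.3335, 0.2906, 0.2975]
ee_rot: [3.14, 0.616, 3.141]
wrist_force: [1.3, -0.1, 0.1]
width: 0.0939
finger_force: 0.0
time: 1.75
tool_pos: [0.4481, 0.1674, 0.2962]
ee_rot: [3.141, 0.61, -3.141]
wrist_force: [0.4, 0.9, -0.8]
width: 0.0939
finger_force: 0.0
{'time': 1.8, 'joint_positions': array([ 0.39570509, -0.48923439,  1.81067338, -0.23337105,  1.25462096,
       -1.16833394]), 'qvel': array([ 0.00421878, -0.00296058, -0.00268959,  0.00079273, -0.00132829,
       -0.00180686]), 'joint_torque': array([-2.93134237e-01, -1.21184796e+01, -3.24011314e+01, -8.73022936e-01,
       -2.07674794e+00, -6.18439080e-03]), 'tool_pos': array([0.44804261, 0.16760335, 0.29640968]), 'ee_rot': array([ 3.14099264,  0.61054396, -3.14038441]), 'wrist_force': array([-0.23613391, -0.27284517, -0.08803267]), 'wrist_torque': array([-0.01350005,  0.29926449,  0.00755892]), 'finger_force': 0.0, 'width': 0.09390581808480007}
```

View pics/w1.png

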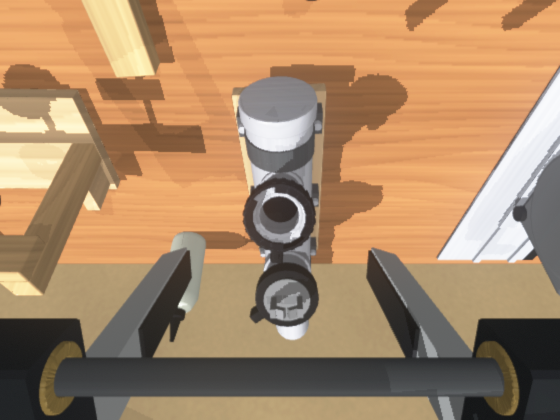

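The wrist view shows the small branch with its black collar ring centred near (279,213) and the lug pointing down-image (277,255), with the bigger, closed branch at (287,294) behind.

```bash
cat >> h.py <<'E'
def ring(im,c0,rmin,rmax,skip=None,thr=60):
    # outer edge of dark ring: last dark pixel along radial samples, robust ellipse
    g=im.max(2).astype(float);pts=[]
    for a in np.radians(np.arange(0,360,3)):
        if skip and abs((np.degrees(a)-skip[0]+180)%360-180)<skip[1]: continue
        r=np.arange(rmin,rmax,.25);xs=(c0[0]+r*np.cos(a)).astype(np.float32);ys=(c0[1]+r*np.sin(a)).astype(np.float32)
        v=cv2.remap(g.astype(np.float32),xs[None],ys[None],cv2.INTER_LINEAR)[0]
        k=np.where((v[:-1]<thr)&(v[1:]>=thr))[0]
        if len(k): pts.append((xs[k[0]],ys[k[0]]))
    pts=np.array(pts,np.float32);e=cv2.fitEllipse(pts)
    for _ in range(3):
        (cx,cy),(w,h),an=e;t=np.radians(an);d=pts-[cx,cy]
        q=np.hypot((d@[np.cos(t),np.sin(t)])/(w/2),(d@[-np.sin(t),np.cos(t)])/(h/2))
        m=abs(q-1)<.05
        if m.sum()>8: e=cv2.fitEllipse(pts[m].astype(np.float32))
    return e,int(m.sum()),len(pts)
E
python3 - <<'E'
from h import *
im=cv2.imread("pics/w1.png");p=np.load("w1.npz")
e=ring(im,(279,213),28,50,(93,30));print("small",e)
e2=ring(im,(287,294),24,42,(150,25));print("big",e2)
S=imaging.camera_params("side");T=imaging.camera_params("top")
c=np.array(e[0][0])
for nm,s,t in [("small",(284,136),(198,194))]:
  print(tri([(p,c),(S,s),(T,t)]),tri([(p,c),(T,t)]),tri([(p,c),(S,s)]))
print("range from size",.063*367/max(e[0][1]))
cc,d=ray(p,c);print(cc,d,cc+d*.063*367/max(e[0][1]))
x0,y0,x1,y1=210,60,350,330
cv2.imwrite("pics/w1c.png",cv2.resize(im[130:280,200:360],None,fx=4,fy=4,interpolation=cv2.INTER_CUBIC))
E
```

```text
small (((285.1413269042969, 213.98753356933594), (52.52703857421875, 68.88870239257812), 179.6871795654297), 45, 52)
big (((287.1368713378906, 293.316650390625), (58.760990142822266, 62.5676155090332), 162.52943420410156), 88, 89)
(array([0.54603375, 0.17096682, 0.18303593]), [0.0035, 0.0004, 0.0035]) (array([0.54559212, 0.1709584 , 0.1833194 ]), [0.0035, 0.0035]) (array([0.54755456, 0.17424172, 0.18189133]), [0.0007, 0.0007])
range from size 0.3356283279693622
[0.28405775 0.16771342 0.38714465] [ 0.78990574  0.02011383 -0.61289833] [0.5491725  0.17446419 0.18143861]
```

View pics/w1c.png

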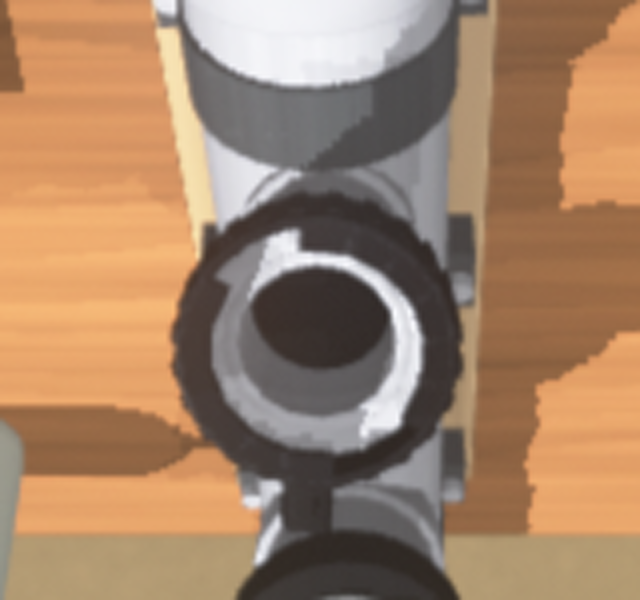

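Run:
```python
from h import *
p=np.load("w1.npz");S=imaging.camera_params("side");T=imaging.camera_params("top")
cc,d=ray(p,(279.3,216.8));X=cc+d*.320;print("small top face",X, "proj T",proj(T,X),"S",proj(S,X))
print("big tri",tri([(p,(287.1,293)),(T,(197.5,130)),]))
cc,d=ray(p,(287.1,293));
for z in(.2,.22,.24,.26): print(z,cc+d*(z-cc[2])/d[2])
t=cv2.imread("pics/top0.png").astype(int);
# duct edges in top image: grey (low saturation) rows
hsv=cv2.cvtColor(t.astype(np.uint8),cv2.COLOR_BGR2HSV)
for r in (40,60,80,95,110,150,160,170,205):
    k=np.where(hsv[r,150:260,1]<70)[0]+150
    if len(k): print(r,k.min(),k.max(),len(k), onz(T,((k.min()+k.max())/2,r),.13)[:2])
w=cv2.imread("pics/w1.png");h=cv2.cvtColor(w,cv2.COLOR_BGR2HSV)
for r in range(100,146,6):
    k=np.where(h[r,200:360,1]<60)[0]+200;print(r,k.min(),k.max(),onz(p,((k.min()+k.max())/2,r),.13)[:2])
```

```text
small top face [0.5383706  0.16905687 0.19292012] proj T [196.88199376 195.86864655] S [281.19436033 133.43334592]
big tri (array([0.73714019, 0.17627673, 0.16840787]), [0.0039, 0.0039])
0.2 [0.67311143 0.17839327 0.2       ]
0.22 [0.63153357 0.17725192 0.22      ]
0.24 [0.58995571 0.17611057 0.24      ]
0.26 [0.54837786 0.17496923 0.26      ]
40 150 259 110 [1.02950209 0.1585407 ]
60 150 259 110 [0.96569782 0.15829251]
80 150 211 62 [0.90357016 0.23096959]
95 187 259 36 [0.85460318 0.10187134]
110 185 259 40 [0.80793881 0.1048953 ]
150 188 218 31 [0.68572182 0.16168817]
160 190 214 25 [0.65534353 0.16454319]
170 191 214 24 [0.62503784 0.16292038]
205 192 217 26 [0.52001753 0.15655888]
100 234 316 [0.46331706 0.16549598]
106 238 321 [0.46913697 0.16919841]
112 238 322 [0.47513746 0.16964093]
118 237 322 [0.481326   0.16924057]
124 238 321 [0.48771121 0.16926266]
130 238 321 [0.49430275 0.16928546]
136 240 314 [0.50111096 0.16706171]
142 246 313 [0.50814613 0.16933335]
```

```bash
python3 -m pendant '[[2.2,0,-2.3,0,0,3,1],[2.2,0,-2.3,0,0,0,1],[2.2,0,-2.3,0,0,0,1],[0,0,0,0,0,0,1],[0,0,0,0,0,0,1],[0,0,0,0,0,0,1]]'
python3 - <<'E'
from h import *
p=imaging.camera_params("wrist");im=imaging.snapshot("wrist")
cv2.imwrite("pics/w2.png",im[:,:,::-1]);np.savez("w2.npz",**p)
X=np.array([.5384,.169,.1929]);u=proj(p,X);print(u);x,y=int(u[0])-80,int(u[1])-60
x,y=max(x,0),max(y,0);print("crop origin",x,y)
cv2.imwrite("pics/w2c.png",cv2.resize(im[y:y+150,x:x+160,::-1],None,fx=4,fy=4,interpolation=cv2.INTER_CUBIC))
E
```

```text
time: 2.4
tool_pos: [0.5146, 0.1676, 0.2295]
ee_rot: [3.14, 0.613, -3.089]
wrist_force: [-0.2, -0.0, 0.8]
width: 0.0941
finger_force: 0.0
[277.42135845 237.13505458]
crop origin 197 177
```

View pics/w2c.png

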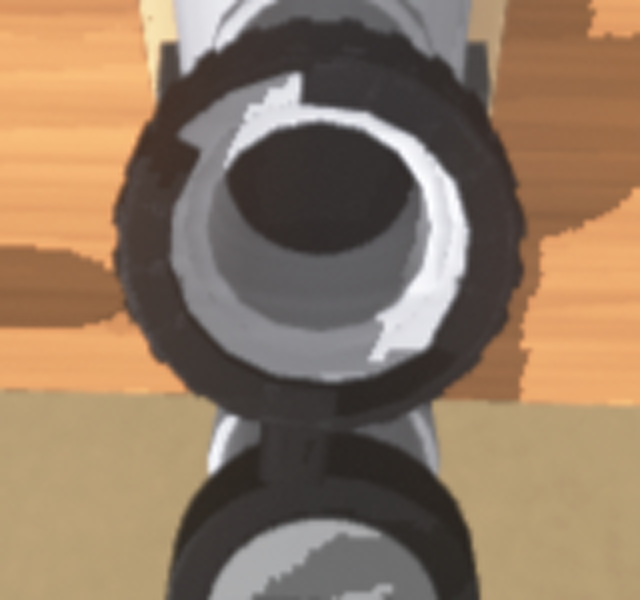

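Ring centre at crop (320.7,239) agrees with the estimate within 0.3 px. The lug is about 0.1 rad past branch x towards -y, so the collar stands at about 1.08.

```bash
python3 -m pendant '[[1.1,0.1,-1.7,3.4,0.2,-4.9,1],[1.1,0.1,-1.7,0,0,0,1],[1.2,0,-1.7,0,0,0,1],[0,0,0,0,0,0,1],[0,0,0,0,0,0,0],[0,0,0,0,0,0,0],[0,0,0,0,0,0,0],[0,0,0,0,0,0,0]]'; python3 -c "
from h import *
o=robot.get_obs();print(o['joint_positions'].round(3),o['wrist_force'],o['wrist_torque'],o['tool_pos'],o['width'],o['finger_force'])"
```

```text
time: 3.25
tool_pos: [0.5489, 0.1689, 0.1779]
ee_rot: [3.068, 0.609, 3.066]
wrist_force: [-0.3, -0.7, 0.2]
width: 0.0656
finger_force: 0.0
[ 0.275 -0.244  1.879 -0.161  0.912 -1.184] [-0.25812494 -0.6986757   0.16028641] [-0.01484092  0.28416212 -0.02961316] [0.54890671 0.16890345 0.17789873] 0.06557221850733283 0.0
```

```bash
python3 -m pendant '[[0,0,0,0,0,0,0],[0,0,0,0,0,0,0],[0,0,0,-4,-0.2,5.7,0],[0,0,0,-4,-0.2,5.7,0],[0,0,0,-4,-0.2,5.7,0],[0,0,0,-4,-0.2,5.7,0],[0,0,0,-4,-0.2,5.7,0],[0,0,0,0,0,0,0]]'; python3 -c "
from h import *
o=robot.get_obs();print(o['joint_positions'].round(3),o['wrist_force'],o['wrist_torque'],o['tool_pos'],o['width'],o['finger_force'])"
```

```text
time: 4.05
tool_pos: [0.549, 0.1678, 0.1777]
ee_rot: [-2.812, 0.525, -2.495]
wrist_force: [-4.6, -4.6, 6.1]
width: 0.0627
finger_force: 30.0
[ 0.275 -0.244  1.878 -0.165  0.914 -1.792] [-4.64611091 -4.5974881   6.1224323 ] [-0.75773735  0.37837364  0.06106932] [0.54901987 0.16778941 0.17772816] 0.06272500012443687 30.000863098539412
```

```bash
for i in 1 2; do python3 -m pendant '[[0,0,0,-4,-0.2,5.7,0],[0,0,0,-4,-0.2,5.7,0],[0,0,0,0,0,0,0]]';python3 -c "
from h import *
o=robot.get_obs();print(o['joint_positions'].round(3),o['wrist_force'].round(1),o['wrist_torque'].round(2), o['wrist_torque']@[-.573,-.031,.819])"; done
```

```text
time: 4.35
tool_pos: [0.5491, 0.1677, 0.1778]
ee_rot: [-2.693, 0.432, -2.242]
wrist_force: [-4.1, -4.6, 5.4]
width: 0.0625
finger_force: 30.0
[ 0.275 -0.243  1.878 -0.166  0.914 -2.034] [-4.1 -4.6  5.4] [-0.79  0.44  0.04] 0.47737707020526116
time: 4.65
tool_pos: [0.5493, 0.1678, 0.1779]
ee_rot: [-2.609, 0.318, -2.014]
wrist_force: [-3.6, -4.0, 5.1]
width: 0.0629
finger_force: 30.0
[ 0.275 -0.243  1.878 -0.166  0.914 -2.275] [-3.6 -4.   5.1] [-0.41  0.37 -0.54] -0.21655351336070017
```

```bash
python3 -m pendant '[[0,0,0,-4,-0.2,5.7,0],[0,0,0,0,0,0,0]]';python3 - <<'E'
from h import *
o=robot.get_obs();print(o['joint_positions'].round(3),o['wrist_force'].round(1),o['wrist_torque'].round(2), o['wrist_torque']@[-.573,-.031,.819],o["joint_torque"].round(2))
p=imaging.camera_params("side");im=imaging.snapshot("side");p2=imaging.camera_params("top");t=imaging.snapshot("top")
w=imaging.snapshot("wrist")
m=np.hstack([cv2.resize(a,(400,300),interpolation=cv2.INTER_CUBIC) for a in(im[105:165,250:330],t[160:220,160:240])])
m=np.vstack([m,np.hstack([cv2.resize(w,(400,300)),cv2.resize(w[160:310,180:380],(400,300),interpolation=cv2.INTER_CUBIC)])])
cv2.imwrite("pics/c3.png",cv2.convertScaleAbs(m[:,:,::-1],alpha=1.5))
E
```

```text
time: 4.85
tool_pos: [0.5496, 0.1683, 0.1779]
ee_rot: [-2.578, 0.257, -1.906]
wrist_force: [-0.8, -3.2, 4.3]
width: 0.063
finger_force: 30.0
[ 0.276 -0.243  1.878 -0.166  0.912 -2.394] [-0.8 -3.2  4.3] [-0.24  0.17 -0.46] -0.2435494359219898 [  1.6  -18.9  -29.56   0.17  -2.08  -0.61]
```

View pics/c3.png

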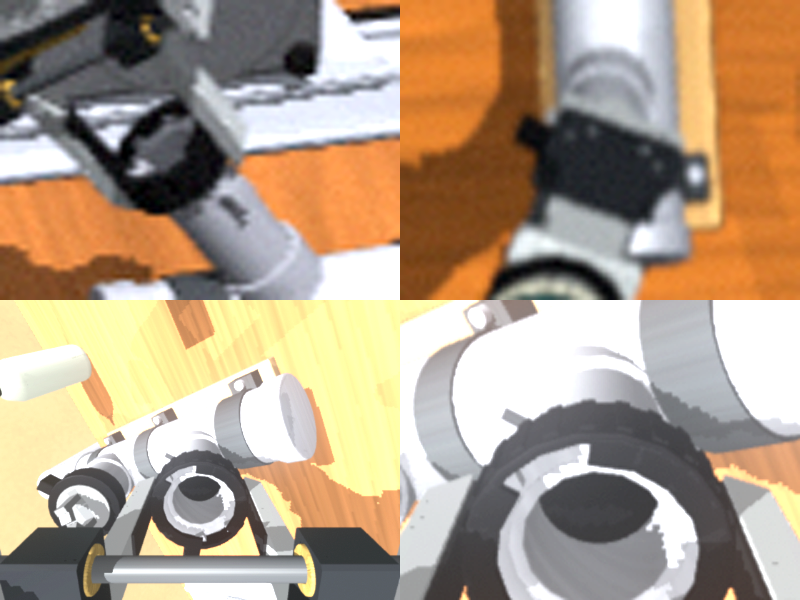

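```bash
cat >> h.py <<'E'
az=np.radians(3.1);O=np.array([.5441,.1693,.1847])
s,c=np.sin(np.radians(35)),np.cos(np.radians(35));e=np.array([np.cos(az),np.sin(az),0]);k=np.array([0,0,1.])
bz=-s*e+c*k;bx=c*e+s*k;by=np.cross(bz,bx)
def B(x,y,z):return O+x*bx+y*by+z*bz
E
python3 - <<'E'
from h import *
T=imaging.camera_params("top");t=imaging.snapshot("top")
for q in(0,.1,.2,.3): a=.975-q;print(q,proj(T,B(.047*np.cos(a),.047*np.sin(a),-.01)),proj(T,B(.04*np.cos(a),.04*np.sin(a),-.01)))
print(proj(T,B(0,0,0)))
m=(t[175:205,178:200].max(2)<55).astype(int)
for r in m: print("".join(".#"[v] for v in r))
E
```

```text
0 [182.78458411 185.37612536] [185.0108101  186.47964578]
0.1 [183.58633517 184.12269919] [185.69439098 185.41547188]
0.2 [184.53164037 182.95342715] [186.49956473 184.42306202]
0.3 [185.61121698 181.8806256 ] [187.41840205 183.51278968]
[197.26999633 194.29261545]
......................
......................
......................
......................
......................
......................
......................
..............###.....
......###.....######..
......#####..#########
.....#################
.....###############.#
.....#################
.....#################
......################
........##############
.........#############
.........#############
.........#############
........##############
........##############
........##############
.........#############
.........#############
.........###...#######
.........##.......####
........###.........##
........###...........
........###...........
........##............
```

Top view: the lug end is at (183,186), against (182.8,185.4) predicted for the open mark, so the collar is open against its stop.

```bash
python3 -m pendant '[[0,0,0,0,0,0,1],[0,0,0,0,0,0,1],[0,0,0,0,0,0,1],[-1.6,-0.1,2.3,0,0,0,1],[-1.6,-0.1,2.3,0,0,0,1],[-1.6,-0.1,2.3,0,0,0,1],[-1.6,-0.1,2.3,0,0,0,1],[0,0,0,0,0,0,1]]'
python3 -m pendant '[[0,-3,1,4.6,0.2,-6.5,1],[0,-4,1,4.6,0.2,-6.5,1],[0,-4,1,4.6,0.2,-6.5,1],[0,-4,0.5,4.6,0.2,-6.5,1],[0,-4,0.5,4.6,0.2,-6.5,1],[0,-4,0,4.6,0.2,-6.5,1],[0,-4,0,4.6,0.2,-6.5,1],[0,-4,0,4.6,0.2,-6.5,1]]'
python3 -m pendant '[[0.5,-4,0,0,7,0,1],[0.5,-4,0,0,7,0,1],[0.5,-4,0,0,7,0,1],[0.5,-4,0,0,7,0,1],[0,-4,0,0,7,0,1],[0,0,0,0,0,-3.8,1],[0,0,0,0,0,0,1],[0,0,0,0,0,0,1]]'
```

```text
time: 5.85
tool_pos: [0.4852, 0.1657, 0.2732]
ee_rot: [-2.574, 0.26, -1.902]
wrist_force: [0.3, -0.4, 1.0]
width: 0.0936
finger_force: 0.0
time: 6.65
tool_pos: [0.4845, -0.1474, 0.3064]
ee_rot: [3.133, 0.615, -3.1]
wrist_force: [1.3, 0.5, 0.2]
width: 0.0941
finger_force: 0.0
time: 7.45
tool_pos: [0.5049, -0.3451, 0.307]
ee_rot: [3.109, 0.004, 3.118]
wrist_force: [-0.4, 0.2, 0.4]
width: 0.0942
finger_force: 0.0
```

```bash
python3 -m pendant '[[0,0,0,-1.9,0,0.6,0.75],[0,0,0,0,0,0,0.75],[0,0,0,0,0,0,0.75]]'
python3 - <<'E'
from h import *
p=imaging.camera_params("wrist");im=imaging.snapshot("wrist")
cv2.imwrite("pics/w4.png",im[:,:,::-1]);np.savez("w4.npz",**p)
u=proj(p,[.533,-.341,.2]);print(u);x,y=max(int(u[0])-90,0),max(int(u[1])-75,0);print(x,y)
a=cv2.resize(im[y:y+150,x:x+180,::-1],None,fx=4,fy=4,interpolation=cv2.INTER_CUBIC);cv2.imwrite("pics/w4c.png",cv2.convertScaleAbs(a,alpha=1.2))
E
```

```text
time: 7.75
tool_pos: [0.5044, -0.3441, 0.3107]
ee_rot: [-3.137, 0.009, 3.129]
wrist_force: [1.0, -0.4, 0.4]
width: 0.0738
finger_force: 0.0
[282.30729977 241.38815554]
192 166
```

View pics/w4c.png

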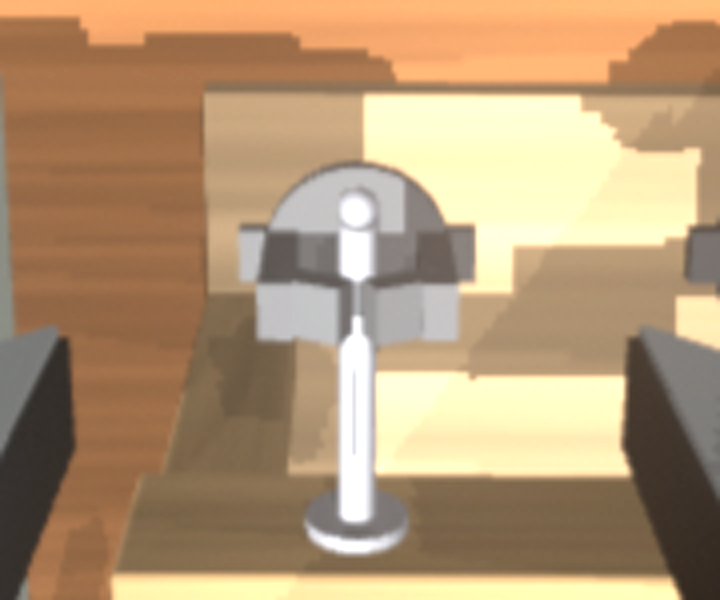

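Run:
```python
from h import *
p=np.load("w4.npz")
for n,uv,z in [("arch",(192+358/4,166+312/4),.208),("archL",(192+257/4,166+312/4),.207),("archR",(192+460/4,166+312/4),.207),("earL",(192+240/4,166+253/4),.175),("earR",(192+474/4,166+253/4),.175),("tip",(192+357/4,166+208/4),.212),("base",(192+356/4,166+505/4),.204)]: print(n,onz(p,uv,z))
```

```text
arch [ 0.5319888  -0.34168342  0.208     ]
archL [ 0.53218792 -0.36183261  0.207     ]
archR [ 0.53261702 -0.32134393  0.207     ]
earL [ 0.53133804 -0.3675221   0.175     ]
earR [ 0.53189156 -0.31601195  0.175     ]
tip [ 0.50888485 -0.34166937  0.212     ]
base [ 0.57737682 -0.34252448  0.204     ]
```

Crop: the arch is centred at (358,312), 203 px wide = 40.5 mm, and the ears measure 51.5 mm across. This is the small cap.

```bash
python3 -m pendant '[[0.7,0.1,-2.9,0,0,0,0.75],[0.7,0.1,-2.9,0,0,0,0.75],[0.7,0.1,-2.9,0,0,0,0.75],[0.7,0,-3,0,0,0,0.75],[0,0,0,0,0,0,0.75],[0,0,0,0,0,0,0.75]]'
python3 -m pendant '[[0,0,0,0,0,0,0],[0,0,0,0,0,0,0],[0,0,0,0,0,0,0],[0,0,0,0,0,0,0],[0,0,0,0,0,0,0],[0,0,0,0,0,0,0]]'
```

```text
time: 8.4
tool_pos: [0.5324, -0.3421, 0.1919]
ee_rot: [-3.14, 0.006, 3.128]
wrist_force: [-0.7, -0.1, 0.3]
width: 0.0704
finger_force: 0.0
time: 9.0
tool_pos: [0.5329, -0.3428, 0.1925]
ee_rot: [-3.138, 0.007, 3.128]
wrist_force: [-0.6, -0.7, 2.4]
width: 0.0397
finger_force: 30.0
```

```bash
python3 -m pendant '[[0,0,0.7,0,0,0,0],[0,0,0.7,0,0,0,0],[0,0,0,0,0,0,0],[0,0,0,0,0,0,0]]'
python3 -m pendant '[[-2,0,0,0,0,0,0],[-2,0,0,0,0,0,0],[-2,0.1,0,0,0,0,0],[-2,0,0,0,0,0,0],[-1.5,0,0,0,0,0,0],[0,0,0,0,0,0,0]]'
```

```text
time: 9.4
tool_pos: [0.5329, -0.3423, 0.2057]
ee_rot: [-3.139, 0.007, 3.128]
wrist_force: [0.5, -0.6, -1.4]
width: 0.0394
finger_force: 30.0
time: 10.0
tool_pos: [0.4365, -0.3414, 0.2056]
ee_rot: [-3.139, 0.006, 3.126]
wrist_force: [-0.1, -0.8, -1.0]
width: 0.0395
finger_force: 30.0
```

```bash
python3 -m pendant '[[-0.5,4.5,1,0,0,4,0],[-0.5,4.5,1,0.4,-7,0,0],[0,4.5,1,0.4,-7,0,0],[0,4.5,1,0.4,-7,0,0],[0,4.5,1,0.4,-7,0,0],[0,4.5,1,0.4,-7,0,0],[0,4.5,1,0,0,0,0],[0,4.5,1,0,0,0,0]]'
python3 -m pendant '[[0,3.7,0,0,0,0,0],[0,3.7,0,0,0,0,0],[0,3.7,0,0,0,0,0],[0,3.7,0,0,0,0,0],[0,0,0,0,0,0,0],[0,0,0,0,0,0,0]]'
python3 - <<'E'
from h import *
o=robot.get_obs();R=Ro.from_euler("xyz",o["ee_rot"]).as_matrix()
Rt=np.column_stack([-bx,by,-bz]);print(np.linalg.det(Rt))
print("turn deg",np.degrees(Ro.from_matrix(Rt@R.T).as_rotvec()),"shift cm",100*(B(0,0,.0725)-o["tool_pos"]),o["joint_positions"].round(2))
p=imaging.camera_params("wrist");im=imaging.snapshot("wrist");cv2.imwrite("pics/w5.png",im[:,:,::-1]);np.savez("w5.npz",**p)
E
```

```text
time: 10.8
tool_pos: [0.4265, 0.0192, 0.2855]
ee_rot: [-3.141, 0.62, -3.091]
wrist_force: [0.8, 0.6, -0.3]
width: 0.0396
finger_force: 30.0
time: 11.4
tool_pos: [0.4273, 0.1684, 0.2851]
ee_rot: [-3.14, 0.617, -3.081]
wrist_force: [-0.9, 0.4, -0.8]
width: 0.0397
finger_force: 30.0
1.0
turn deg [ 0.07196125  0.34459554 -0.28511023] shift cm [ 7.52573956 -0.13641754 -4.10574125] [ 0.39 -0.55  1.87 -0.2   1.24 -1.23]
```

```bash
sed -i 's/O=np.array.*/O=np.array([.5445,.1681,.185])/' h.py; python3 -m pendant '[[2,-0.1,-1,0,0.3,-0.3,0],[2,-0.1,-1,0,0,0,0],[2,-0.1,-1,0,0,0,0],[1.6,0,-1,0,0,0,0],[0,0,0,0,0,0,0],[0,0,0,0,0,0,0]]'
python3 - <<'E'
from h import *
o=robot.get_obs();R=Ro.from_euler("xyz",o["ee_rot"]).as_matrix()
Rt=np.column_stack([-bx,by,-bz])
d=o["tool_pos"]-O;print("branch coords mm",1e3*np.array([d@bx,d@by,d@bz]),"turn",np.degrees(Ro.from_matrix(Rt@R.T).as_rotvec()),o["wrist_force"],"to seated cm",100*(B(0,0,.0225)-o["tool_pos"]))
p=imaging.camera_params("wrist");im=imaging.snapshot("wrist")
a=im[200:400,180:380];cv2.imwrite("pics/w6.png",im[:,:,::-1]);np.savez("w6.npz",**p)
for z in(-.0,.01,.04):print(proj(p,B(0,0,z)))
E
```

```text
time: 12.05
tool_pos: [0.504, 0.1616, 0.2453]
ee_rot: [-3.14, 0.612, -3.095]
wrist_force: [0.6, -0.3, -0.5]
width: 0.0399
finger_force: 30.0
branch coords mm [ 1.20154281 -4.27218352 72.80681564] turn [0.05555381 0.06829493 0.4841252 ] [ 0.60890699 -0.34299229 -0.54687981] to seated cm [ 2.75987394  0.57731386 -4.18981075]
[284.17282293 222.48372426]
[284.32638492 227.27558716]
[284.86880561 244.20168606]
```

```bash
python3 -m pendant '[[-0.1,0.4,-0.1,0,0,0.5,0],[0,0,0,0,0,0,0],[0.6,0,-0.8,0,0,0,0],[0.5,0,-0.8,0,0,0,0],[0,0,0,0,0,0,0],[0,0,0,0,0,0,0]]'
cat > st.py <<'E'
from h import *
o=robot.get_obs();R=Ro.from_euler("xyz",o["ee_rot"]).as_matrix();Rt=np.column_stack([-bx,by,-bz])
d=o["tool_pos"]-O;f=o["wrist_force"];L=lambda v:np.array([v@bx,v@by,v@bz]).round(2)
print("branch mm",1e3*np.round(L(d*1000)/1e3,5),"turn",np.degrees(Ro.from_matrix(Rt@R.T).as_rotvec()).round(1),"F",L(f),"T",L(o["wrist_torque"]),"w",o["width"].round(4),"j6",o["joint_positions"][5].round(2))
E
python3 st.py
```

```text
time: 12.7
tool_pos: [0.5136, 0.1677, 0.2274]
ee_rot: [-3.14, 0.611, -3.082]
wrist_force: [0.2, 0.5, -0.7]
width: 0.0399
finger_force: 30.0Traceback (most recent call last):
  File "st.py", line 4, in <module>
    print("branch mm",1e3*np.round(L(d*1000)/1e3,5),"turn",np.degrees(Ro.from_matrix(Rt@R.T).as_rotvec()).round(1),"F",L(f),"T",L(o["wrist_torque"]),"w",o["width"].round(4),"j6",o["joint_positions"][5].round(2))
                                                                                                                                                         ^^^^^^^^^^^^^^^^
AttributeError: 'float' object has no attribute 'round'
```

```bash
sed -i 's/o\["width"\].round(4)/round(o["width"],4)/' st.py; python3 st.py
```

```text
branch mm [-0.99  1.23 52.45] turn [ 0.1  0.  -0.2] F [-0.2   0.53 -0.69] T [ 0.03  0.42 -0.05] w 0.0399 j6 -1.29
```

```bash
python3 -m pendant '[[0.1,-0.1,0.05,0,0,0,0],[0.3,0,-0.4,0,0,0,0],[0.3,0,-0.4,0,0,0,0],[0,0,0,0,0,0,0],[0,0,0,0,0,0,0]]' >/dev/null;python3 st.py
python3 -c "
from h import *
im=imaging.snapshot('wrist');im2=imaging.snapshot('side')
m=np.hstack([im[180:380,180:380],im2[100:160,250:310].repeat(1,0)]) if 0 else np.hstack([cv2.resize(im[170:320,180:380],(480,360),interpolation=cv2.INTER_CUBIC),cv2.resize(im2[105:165,260:313],(318,360),interpolation=cv2.INTER_CUBIC)])
cv2.imwrite('pics/v7.png',cv2.convertScaleAbs(m[:,:,::-1],alpha=1.3))"
```

```text
branch mm [ 0.9  -0.18 42.81] turn [ 0.1  0.1 -0.2] F [-0.64  0.42 -0.19] T [-0.02  0.34  0.01] w 0.0397 j6 -1.3
```

```bash
python3 -m pendant '[[0.2,0,-0.4,0,0,0,0],[0.2,0,-0.4,0,0,0,0],[0,0,0,0,0,0,0]]' >/dev/null;python3 st.py; python3 -m pendant '[[0.3,0,-0.4,0,0,0,0],[0,0,0,0,0,0,0]]' >/dev/null;python3 st.py
```

```text
branch mm [-1.13 -0.48 33.42] turn [ 0.1  0.  -0.2] F [-1.14 -0.06 -1.01] T [ 0.    0.36 -0.01] w 0.0394 j6 -1.3
branch mm [-2.000e-02 -5.500e-01  2.877e+01] turn [ 0.1  0.1 -0.2] F [ 0.04 -1.27 -0.58] T [ 0.01  0.29 -0.01] w 0.0394 j6 -1.3
```

```bash
for i in 1 2; do python3 -m pendant '[[0.2,0,-0.3,0,0,0,0],[0,0,0,0,0,0,0]]' >/dev/null;python3 st.py;done
```

```text
branch mm [ 0.15 -0.64 25.41] turn [ 0.   0.1 -0.2] F [ 0.89 -0.16 -0.79] T [-0.01  0.2  -0.07] w 0.0396 j6 -1.3
branch mm [ 0.2  -0.66 22.03] turn [ 0.   0.2 -0.2] F [ 0.55  0.25 -2.31] T [ 0.08  0.05 -0.05] w 0.0399 j6 -1.3
```

```bash
for i in 1 2; do python3 -m pendant '[[0.06,0,-0.08,0,0,0,0],[0,0,0,0,0,0,0]]' >/dev/null;python3 st.py;done
```

```text
branch mm [ 0.25 -0.62 21.88] turn [ 0.   0.1 -0.2] F [-1.63 -0.3   6.46] T [-0.1   0.59 -0.07] w 0.0398 j6 -1.3
branch mm [ 0.33 -0.59 21.79] turn [ 0.   0.1 -0.2] F [-4.18  0.28 12.4 ] T [-0.27  1.09 -0.04] w 0.0399 j6 -1.3
```

```bash
python3 -m pendant '[[0,0,0,0,0,0,0.6],[0,0,0,0,0,0,0.6],[-0.23,0,0.33,0,0,0,0.6],[0,0,0,0,0,0,0.6],[0,0,0,0,0,0,0],[0,0,0,0,0,0,0],[0,0,0,0,0,0,0],[0,0,0,0,0,0,0]]' >/dev/null;python3 st.py;  for i in 1 2; do python3 -m pendant '[[0.06,0,-0.08,0,0,0,0],[0,0,0,0,0,0,0]]' >/dev/null;python3 st.py;done
```

```text
branch mm [-0.41 -0.78 23.78] turn [ 0.1  0.1 -0.2] F [ 0.47  0.06 -0.87] T [-0.04  0.21 -0.05] w 0.0395 j6 -1.3
branch mm [-0.38 -0.77 23.71] turn [ 0.1  0.1 -0.2] F [-2.41 -0.51  6.98] T [-0.15  0.83  0.02] w 0.0396 j6 -1.3
branch mm [-0.31 -0.77 23.68] turn [ 0.1  0.  -0.2] F [-6.04 -1.43 13.28] T [-0.26  1.35 -0.03] w 0.0397 j6 -1.3
```

The contact came 1.9 mm higher after regripping 1.9 mm higher on the arch. So it is the cap's disc landing and not the fingertips on the collar, which means the cap is seated. Next I open the fingers, turn round the axis and go down on the collar.

```bash
python3 -m pendant '[[0,0,0,0,0,0,1],[0,0,0,0,0,0,1],[0,0,0,0,0,0,1],[-0.3,0.1,0.4,0,0,0,1],[0,0,0,-4.6,-0.2,6.5,1],[0,0,0,-4.6,-0.2,6.5,1],[0,0,0,-4.6,-0.2,6.5,1],[0,0,0,-4.6,-0.2,6.5,1]]'; python3 -m pendant '[[0,0,0,-4.6,-0.2,6.5,1],[0,0,0,-4.6,-0.2,6.5,1],[0,0,0,-4.6,-0.2,6.5,1],[0,0,0,0,0,0,1],[0,0,0,0,0,0,1]]'; python3 st.py; python3 -c "
from h import *
print(B(0,0,-.008)-robot.get_obs()['tool_pos'])"
```

```text
time: 16.6
tool_pos: [0.5288, 0.1678, 0.2073]
ee_rot: [-2.783, 0.504, -2.429]
wrist_force: [0.2, 0.2, 0.8]
width: 0.0936
finger_force: 0.0
time: 17.1
tool_pos: [0.5288, 0.1678, 0.2072]
ee_rot: [-2.617, 0.323, -2.027]
wrist_force: [0.2, 0.3, -0.0]
width: 0.0938
finger_force: 0.0
branch mm [-0.13  0.53 27.13] turn [ 32.1   1.5 -45.6] F [ 0.17  0.24 -0.15] T [ 0.07  0.27 -0.05] w 0.0938 j6 -2.26
[ 0.02025517  0.00056556 -0.02870804]
```

```bash
python3 -m pendant '[[0.7,0,-1,0,0,0,1],[0.7,0,-1,0,0,0,1],[0.6,0,-0.9,0,0,0,1],[0,0,0,0,0,0,1],[0,0,0,0,0,0,1]]' >/dev/null; python3 st.py; python3 -m pendant '[[0,0,0,0,0,0,0],[0,0,0,0,0,0,0],[0,0,0,0,0,0,0],[0,0,0,0,0,0,0],[0,0,0,0,0,0,0],[0,0,0,0,0,0,0],[0,0,0,0,0,0,0]]'; python3 st.py
```

```text
branch mm [-1.18 -0.85 -9.03] turn [ 32.2   1.3 -45.8] F [0.3  0.33 0.29] T [ 0.05  0.32 -0.09] w 0.0941 j6 -2.27
time: 18.3
tool_pos: [0.5489, 0.1678, 0.1785]
ee_rot: [-2.616, 0.322, -2.024]
wrist_force: [-1.8, -0.0, 2.0]
width: 0.0627
finger_force: 30.0
branch mm [-0.13 -0.52 -7.81] turn [ 32.2   1.5 -45.8] F [-0.28  0.05  2.66] T [ 0.1   0.38 -0.12] w 0.0627 j6 -2.27
```

Gripped. Now I turn it clockwise, about -112° in all.

```bash
for i in 1 2; do python3 -m pendant '[[0,0,0,4,0.2,-5.7,0],[0,0,0,4,0.2,-5.7,0],[0,0,0,4,0.2,-5.7,0],[0,0,0,4,0.2,-5.7,0],[0,0,0,0,0,0,0]]' >/dev/null; python3 st.py; done
```

```text
branch mm [-0.23 -0.39 -7.83] turn [ 16.1   0.7 -23. ] F [-0.98  0.61  3.72] T [-0.01  0.41 -0.51] w 0.0631 j6 -1.78
branch mm [-0.25 -0.28 -7.84] turn [ 0.1 -0.1 -0.3] F [-1.9   1.46  3.56] T [ 0.05  0.49 -0.47] w 0.0628 j6 -1.3
```

```bash
for i in 1 2; do python3 -m pendant '[[0,0,0,4,0.2,-5.7,0],[0,0,0,4,0.2,-5.7,0],[0,0,0,4,0.2,-5.7,0],[0,0,0,4,0.2,-5.7,0],[0,0,0,0,0,0,0]]' >/dev/null; python3 st.py; done;  python3 -m pendant '[[0,0,0,4,0.2,-5.7,0],[0,0,0,0,0,0,0]]' >/dev/null; python3 st.py
```

```text
branch mm [-0.2  -0.12 -7.84] turn [-15.9  -0.9  22.4] F [0.01 1.94 4.28] T [ 0.12  0.56 -0.55] w 0.0628 j6 -0.82
branch mm [-0.09 -0.05 -7.86] turn [-31.9  -1.7  45.2] F [-0.07  3.02  3.78] T [ 0.31  0.66 -0.48] w 0.0625 j6 -0.34
branch mm [-0.16  0.1  -7.89] turn [-35.8  -1.9  50.7] F [0.06 3.27 4.27] T [0.57 0.5  0.34] w 0.063 j6 -0.22
```

```bash
python3 -m pendant '[[0,0,0,4,0.2,-5.7,0],[0,0,0,0,0,0,0]]' >/dev/null; python3 st.py; python3 -m pendant '[[0,0,0,0,0,0,1],[0,0,0,0,0,0,1],[0,0,0,0,0,0,1],[0,0,0,0,0,0,1],[-1.3,-0.1,1.9,0,0,0,1],[-1.7,-0.1,2.5,0,0,0,1],[-1.7,-0.1,2.5,0,0,0,1],[-1.7,-0.1,2.5,0,0,0,1]]'; python3 -m pendant '[[-2.5,0,2.5,-4,-0.2,5.7,1],[-2.5,0,2.5,-4,-0.2,5.7,1],[-1,0,2,-4,-0.2,5.7,1],[0,0,0,-4,-0.2,5.7,1],[0,0,0,-4,-0.2,5.7,1],[0,0,0,-4,-0.2,5.7,1],[0,0,0,-4,-0.2,5.7,1],[0,0,0,-4,-0.2,5.7,1]]'
python3 - <<'E'
from h import *
W=imaging.camera_params("wrist");w=imaging.snapshot("wrist");S=imaging.camera_params("side");s=imaging.snapshot("side");T=imaging.camera_params("top");t=imaging.snapshot("top")
u=proj(W,B(0,0,.01)).astype(int);print(u)
for q in(1.6,1.8,1.95): a=.975-q;print(q,*[proj(P,B(.047*np.cos(a),.047*np.sin(a),-.01)).round(1) for P in(W,S,T)])
f=lambda im,x,y,w,h,Wd,H:cv2.resize(im[y:y+h,x:x+w],(Wd,H),interpolation=cv2.INTER_CUBIC)
x,y=u[0]-60,u[1]-60;print(x,y)
m=np.hstack([f(w,x,y,120,150,480,600),np.vstack([f(s,255,105,64,60,320,300),f(t,166,160,64,60,320,300)])])
cv2.imwrite("pics/v10.png",cv2.convertScaleAbs(m[:,:,::-1],alpha=1.3))
E
```

```text
branch mm [ 0.19 -0.54 -7.82] turn [-39.8  -2.1  56.4] F [0.53 0.65 4.39] T [0.19 0.32 0.22] w 0.0626 j6 -0.09
time: 21.5
tool_pos: [0.4841, 0.1634, 0.2727]
ee_rot: [2.559, 0.202, 1.925]
wrist_force: [1.4, -1.0, 0.2]
width: 0.094
finger_force: 0.0
time: 22.3
tool_pos: [0.4248, 0.1636, 0.342]
ee_rot: [2.981, 0.59, 2.914]
wrist_force: [-0.2, 0.4, 0.3]
width: 0.094
finger_force: 0.0
[277 195]
1.6 [260.8 230.1] [299.8 134.1] [205.9 179.9]
1.8 [253.1 226.2] [298.7 136.8] [208.7 181.7]
1.95 [247.9 222.4] [297.6 138.9] [210.5 183.4]
217 135
```

View pics/v10.png

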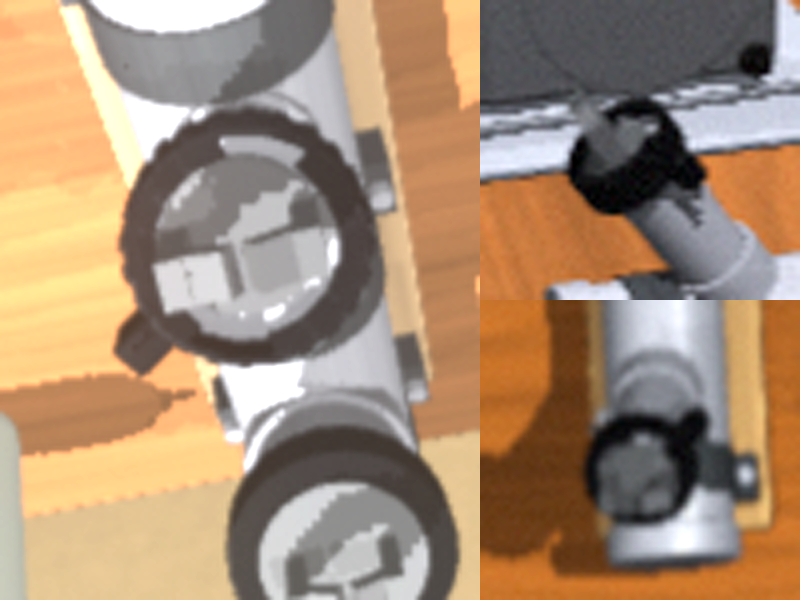

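The last view shows the cap flat inside the ring with the lip over its ears. The lug ends at wrist (249,224) and top (210,184), against (248,222) and (210.5,183.4) predicted for 1.95 rad. The stop was felt as well, and the robot is clear.

```bash
python3 -c "
from bench import robot
print(robot.close_job())"
```

```text
the job is handed in; nothing more can be done
None
```

The small cap is seated flat in the branch and the collar is turned to its locked mark against the stop; the larger cap, the sleeve and the bench items were not touched, and the job was handed in at about 22 s.

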